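# Screw a hold-down clamp home on a heat sink

### The job

Clamp the finned heat sink down: take the tee handle of the clamp that stands over it and turn it clockwise, going down with it as it screws in, until it comes to its stop and the pad presses on the heat sink, then let go. Leave the matching clamp over the plain block as it is.

Things in the scene. Friction and masses are not known exactly. Their poses are not given: they have to be found in the camera images.
- work_bar (a point): Centre of the tee handle's grip bar on the clamp over the finned heat sink, on the screw's vertical axis. Bar of dark steel, 50 mm long (point x axis), 12 thick, 16 tall, z up; an 18 mm hub joins its underside to the stem. 128 mm above the bench with the screw fully up; sinks 8 mm per radian of clockwise turn (10.8 mm in all). About 0.2 N m of friction; stays where left.
- work_clamp: That clamp's C-frame, fixed to the bench: base plate 110 x 72 x 10 mm, column behind the screw (+x side of its frame), overhead arm whose top is 84 mm above the bench; the space round the bar is free above that. Origin on the bench under the screw's axis.
- work_handle (a joint): Turn of that tee handle, rad: 0 fully up, grows clockwise seen from above, firm stop at 1.35 (fully down). The pad is sprung by a few mm: it meets the heat sink at about 1.0 and presses it with about 5 N at the stop. It starts somewhere from 0 to 0.25, so one grasp is enough.
- work_pad: Sprung round pressure pad, 22 mm across, at the lower end of that clamp's screw; it does not turn. Its underside is 40 mm above the bench when the screw is fully up.
- heat_sink: Black finned heat sink, 30 x 40 x 22 mm, lying loose on the base plate under the pad, its top 32 mm above the bench. Origin at the centre of its underside. It need not be touched.
- other_bar (a point): Centre of the grip bar of the matching clamp's tee handle, over the plain silver aluminium block (30 x 45 x 20 mm). To be left alone. The two clamps look the same and may stand either way round.
- other_handle (a joint): Turn of the matching clamp's handle, rad, same meaning; starts from 0 to 0.25.

How it is judged:
By the outcome, as a careful person would: the job done as asked, in the order asked, and still so for the second after the job is handed in, with the robot touching nothing.
It also fails if it takes over 29 s, if anything falls off the work surface, if the arm or the gripper's body presses on something with over 40 N, if the wrist force passes 120 N, or if a joint passes its speed limit or range.

### The arm

A 6-joint arm with a two-finger parallel gripper is mounted at the origin on a cart in front of the work surface, level with it; the furniture and walls round the work are solid. World frame = base frame: x ahead of the robot, y to its left, z up, the work surface at z = 0. Lengths are in m, angles in rad, forces in N, time in s.
With the tool pointing down it reaches from about 0.25 to 0.775 m from the base axis. Payload 4 kg.
Tool frame: the origin (TCP) lies at the very end of the fingers, on their centre line; the grasp point (between the pads) lies arm.pinch_z behind it (arm.pinch_z is the distance from the TCP to the grasp point, in m); z points along the fingers, x is the direction in which the jaws open and shut, and the axes are right-handed (so a half turn about z gives the same grasp; the last joint's range is limited). The gripper opens to 94 mm and grips with 3 to 60 N. Pads are 16 mm wide; open, the fingers measure 119 mm over their backs; the gripper's body (75 mm by 177 mm) begins 78 mm behind the grasp point.
Start: joints at [1.19, 0.087, 1.371, -0, 1.684, -0.103], TCP at [0.151, 0.529, 0.175] pointing down, gripper open.
Joint ranges: [-3.1, 3.1], [-0.76, 2.03], [0.27, 2.55], [-1.08, 4.22], [0.17, 2.65], [-2.57, 2.57]. Speed limits (rad/s): [2.79, 2.79, 3.14, 3.14, 3.14, 3.14].

### API

Orientations are given as a unit quaternion [w, x, y, z].
In Python, from bench import arm gives the robot as it stands. The module is installed in compiled form; this text tells all that it offers.
- The arm moves only by the tool carry_out, never from a script. Its argument "deltas" is a list that holds one entry, the list of rows, each a list of 7 numbers: the turn, a rotation vector about the tool's x, y, z in degrees, then the shift along the tool's x, y, z in m, then the finger opening in m, from 0 to 0.094. In form: [[[ax, ay, az, dx, dy, dz, grip], ...]]. A call has 1 to 12 rows; each row shifts and turns the commanded pose from where the row before left it, along the tool's axes as they then stand; what a row does not reach is not made up. A row lasts 1/8 s, in which the tool goes at most 62.5 mm and 10.7 degrees, less where a joint would pass 70% of its speed; a pose out of reach is approached as far as the arm can. A call is refused whole if a number of a shift passes 0.0625 or a number of a turn 10.7, either way. A call with a gripper value outside its range is refused whole. The fingers move at their own pace and stop on an object; the grip force is fixed at half the most. Time passes only in rows, so rows that do not move let the fingers close. It gives the time, the measured TCP pose, the force and the opening at its end, in the units of the state.
- arm.get_obs(): the state, without advancing time (a new reading comes with each control period).
- arm.get_image(name): name is "scene" or "top" or "wrist"; returns the picture (400x640x3 uint8, red, green, blue); there is no depth.
- arm.camera_info(name): a dict with "fx", "fy", "cx", "cy" (pixels), "eye" and "attitude" of the camera in the world. Camera axes: x right, y down, z forward; pixel columns grow to the right and rows downward; lengths in m; the calibration is good to about 2 mm. A picture is of the moment at which its call begins: read the wrist's pose just before it. camera_info takes no time and is no camera call; for the wrist camera it gives the pose at the moment of the call.
- arm.hand_in(): hands the job in, once; it reports no verdict.
The state is a dict: "time_s": time; "q": joint angles; "joint_vel": joint speeds; "effort": joint torques, N m; "position": TCP position; "tcp_rot": TCP orientation; "contact_force": force on the tool from outside, world axes, zero at the start; "torque": the same for the moment, N m; "gripper_width": opening from 0.0 (shut) to 1.0 (fully open).
Only numpy, scipy, OpenCV 4.12 (cv2) and the standard library are available. Lean on these libraries where they do the work, as an engineer would, in place of code of your own. Each camera call takes 0.05 s, during which the arm holds its last target.

## Working session

There is one attempt and no reset: what is moved stays moved. The work goes in short steps, Python scripts to look and compute and a tool call to move; the robot and the scene stay as the last step left them, time stands still between calls to the robot, and variables do not carry over. Pictures are saved under pics/ and viewed, and the job is handed in when it is done.

Besides the shell and the picture viewer there is one more tool, called after ">>>" by a JSON object that holds its "api" and its "payload". carry_out: Moves the arm, as the interface text tells. Its arguments: {"type":"object","properties":{"deltas":{"type":"array","items":{"type":"array","items":{"type":"array","items":{"type":"number"}}}}},"required":["deltas"]}

```bash
mkdir -p pics
python3 - <<'E'
from bench import arm
import cv2,json
o=arm.get_obs();print(o,arm.pinch_z)
for n in("scene","top","wrist"):
    print(n,arm.camera_info(n))
    cv2.imwrite(f"pics/{n}0.png",arm.get_image(n)[:,:,::-1])
E
```

```text
{'time_s': 0.0, 'q': array([ 1.18986524e+00,  8.78862693e-02,  1.37222185e+00, -1.54575413e-05,
        1.68362572e+00, -1.03102105e-01]), 'joint_vel': array([ 3.57593469e-04,  6.64380357e-04, -1.77760436e-03, -5.62242195e-04,
        2.17187593e-03, -5.22545563e-05]), 'effort': array([-1.29177941e-03, -3.40165365e+01, -3.02433300e+01,  7.16856821e-02,
        3.29183810e-02, -1.58140456e-04]), 'position': array([0.1506276 , 0.52832847, 0.17355828]), 'tcp_rot': array([ 5.60105709e-04,  7.98206967e-01,  6.02382347e-01, -9.12417636e-04]), 'contact_force': array([-0.1269749 , -0.38254879,  0.19370361]), 'torque': array([0.06807788, 0.02091003, 0.00876928]), 'gripper_width': 1.0026486419318956} 0.0188
scene {'fx': 458.16391065167136, 'fy': 458.16391065167136, 'cx': 314.73661613102485, 'cy': 202.88222670662037, 'eye': array([ 0.10819601, -0.16574887,  0.74097742]), 'attitude': array([-0.31227229,  0.82313153, -0.44522633,  0.16344423])}
top {'fx': 514.676731070166, 'fy': 514.676731070166, 'cx': 313.93434826634706, 'cy': 191.06013123713686, 'eye': array([0.4442286 , 0.13456198, 1.09014781]), 'attitude': array([-0.030464  ,  0.71040559, -0.70257822,  0.02792299])}
wrist {'fx': 306.56664016004123, 'fy': 306.56664016004123, 'cx': 321.3697331395035, 'cy': 200.13897813004286, 'eye': array([0.0718332 , 0.55146044, 0.38407161]), 'attitude': array([0.11419168, 0.7899694 , 0.59630735, 0.08559297])}
```

View pics/scene0.png

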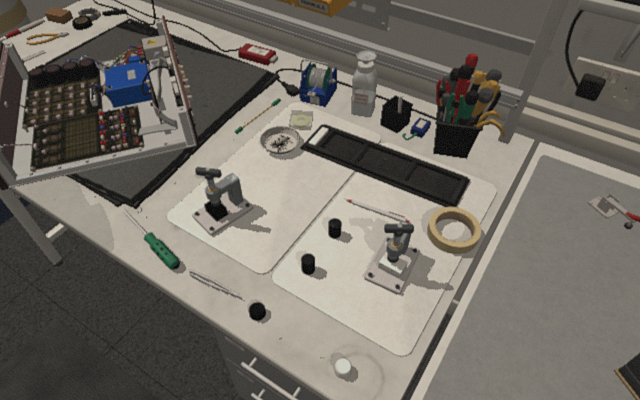

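View pics/top0.png

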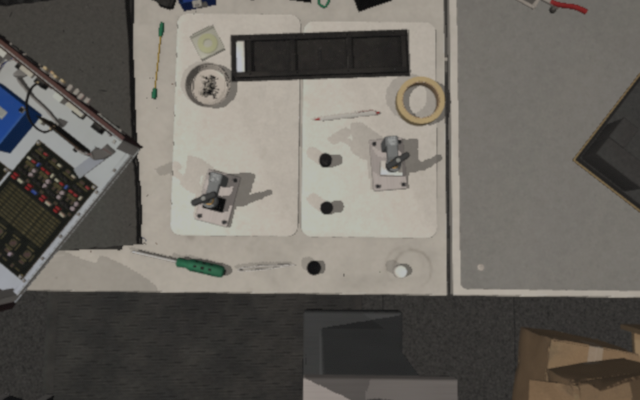

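View pics/wrist0.png

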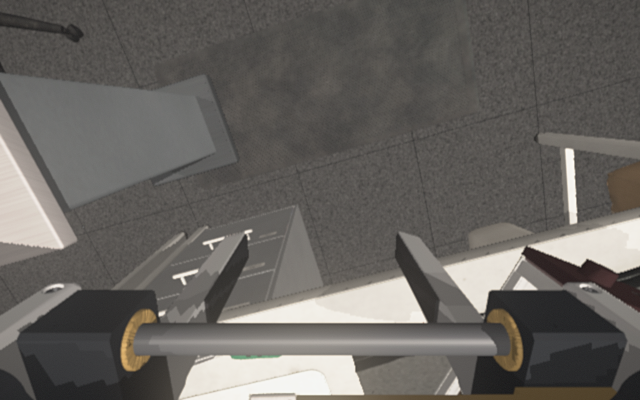

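The scene view shows two clamps. The one on the left (scene ~(215,200), top ~(213,195)) stands over something black, and the one on the right (top ~(393,160)) over something light. I'll zoom in on both.

Run:
```python
import cv2,numpy as np
t=cv2.imread("pics/top0.png");s=cv2.imread("pics/scene0.png")
a=[cv2.resize(x,(400,300),interpolation=cv2.INTER_CUBIC) for x in (t[155:230,165:265],t[120:195,345:445],s[160:235,170:270],s[215:290,350:450])]
cv2.imwrite("pics/z.png",np.vstack([np.hstack(a[:2]),np.hstack(a[2:])]))
```

```text
(no output)
```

View pics/z.png

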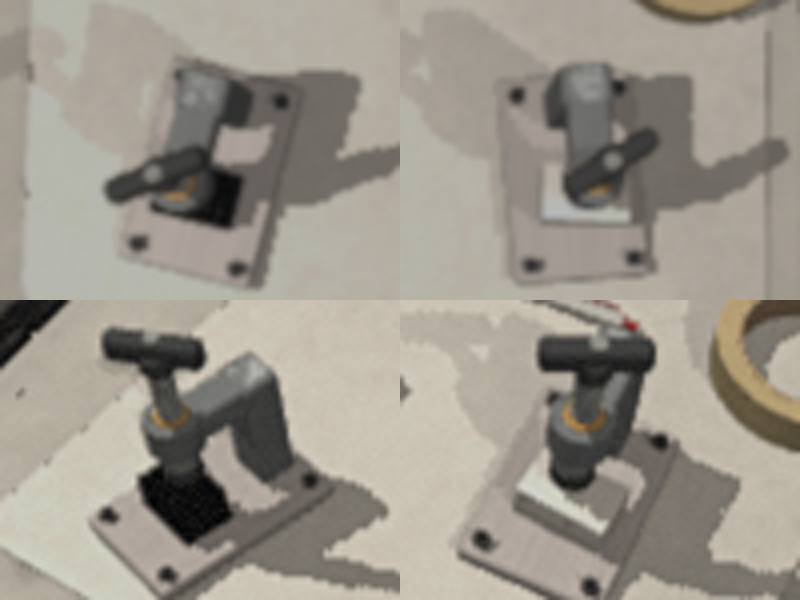

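```bash
cat > h.py <<'E'
import numpy as np
from scipy.spatial.transform import Rotation as R
def ray(c,p):
    q=c['attitude'];r=R.from_quat([q[1],q[2],q[3],q[0]])
    d=r.apply([(p[0]-c['cx'])/c['fx'],(p[1]-c['cy'])/c['fy'],1.]);return np.array(c['eye']),d
def plane(c,p,z):
    e,d=ray(c,p);return e+d*(z-e[2])/d[2]
def tri(r1,r2):
    (e1,d1),(e2,d2)=r1,r2
    s=np.linalg.lstsq(np.c_[d1,-d2],e2-e1,rcond=None)[0]
    a=e1+d1*s[0];b=e2+d2*s[1];return (a+b)/2,np.linalg.norm(a-b)
E
python3 - <<'E'
from bench import arm
from h import *
t=arm.camera_info("top");s=arm.camera_info("scene")
f=lambda x,y,ox,oy:(ox+x/4-.5,oy+y/4-.5)
dt=f(153,172,165,155);ds=f(150,338-300,170,160)
print("dot",tri(ray(t,dt),ray(s,ds)))
for nm,c,E in(("top",t,[f(108,190,165,155),f(208,157,165,155)]),("scene",s,[f(104,342-300,170,160),f(203,350-300,170,160)])):
    P=[plane(c,p,.128) for p in E];v=P[1]-P[0];print(nm,P,(P[0]+P[1])/2,np.linalg.norm(v),np.degrees(np.arctan2(v[1],v[0])))
# base plate corners top z=.01
for p in[(175,55),(300,82),(120,258),(252,288)]: print(plane(t,f(*p,165,155),.01))
for q in[(600-445,0)]:pass
o=arm.get_obs();q=o['tcp_rot'];print(R.from_quat([q[1],q[2],q[3],q[0]]).as_matrix())
# other
P=[plane(t,f(*p,345,120),.128) for p in[(568,190),(658,138)]] if 0 else [plane(t,f(*p,345,120),.128) for p in[(168,192),(258,138)]];v=P[1]-P[0];print("other",P,np.degrees(np.arctan2(v[1],v[0])))
E
```

```text
dot (array([0.50806508, 0.34512315, 0.13865568]), np.float64(0.0018778812408130974))
top [array([0.50077701, 0.36766   , 0.128     ]), array([0.51679354, 0.32120256, 0.128     ])] [0.50878527 0.34443128 0.128     ] 0.04914084038564849 -70.9780112538943
scene [array([0.50054846, 0.371523  , 0.128     ]), array([0.52211264, 0.32820124, 0.128     ])] [0.51133055 0.34986212 0.128     ] 0.0483920324128409 -63.53735369685983
[0.5795829  0.36300268 0.01      ]
[0.56594084 0.29654954 0.01      ]
[0.47206668 0.38884717 0.01      ]
[0.45714427 0.31918766 0.01      ]
[[ 2.74209877e-01  9.61669658e-01 -6.42652173e-04]
 [ 9.61668373e-01 -2.74210568e-01 -1.58257469e-03]
 [-1.69813607e-03 -1.84060660e-04 -9.99998541e-01]]
other [array([0.56984605, 0.00239792, 0.128     ]), array([ 0.59595096, -0.04002624,  0.128     ])] -58.394710064025254
```

Left clamp is over the heat sink; its bar centre is about (0.508, 0.345) and the bar direction about -69°. I'll move above it first.

>>> {"api": "carry_out", "payload": {"deltas": [[[0,0,0,-0.008,0.043,-0.003,0.094],[0,0,0,-0.0087,0.044,-0.003,0.094],[0,0,0,-0.0087,0.044,-0.003,0.094],[0,0,0,-0.0087,0.044,-0.003,0.094],[0,0,0,-0.0087,0.044,-0.003,0.094],[0,0,0,-0.0087,0.044,-0.003,0.094],[0,0,0,-0.0087,0.044,-0.003,0.094],[0,0,0,-0.0087,0.044,-0.003,0.094],[0,0,0,-0.0087,0.043,-0.003,0.094],[0,0,0,0,0,0,0.094]]]}}

```text
time_s: 1.4
position: [0.5105, 0.3443, 0.2005]
tcp_rot: [0.0, 0.799, 0.601, -0.001]
contact_force: [-0.2, 1.3, 0.5]
gripper_width: 1.001
```

>>> {"api": "carry_out", "payload": {"deltas": [[[0,0,10.6,0,0,0,0.07],[0,0,10.6,0,0,0,0.07],[0,0,10.6,0,0,0,0.07],[0,0,10.6,0,0,0,0.07],[0,0,10.6,0,0,0,0.07],[0,0,0,0,0,0,0.07]]]}}

```text
time_s: 2.15
position: [0.5073, 0.3469, 0.2014]
tcp_rot: [-0.0, 0.983, 0.185, -0.0]
contact_force: [-0.5, 0.8, -0.5]
gripper_width: 0.748
```

Run:
```python
from bench import arm
import cv2
from h import *
o=arm.get_obs();print(o)
c=arm.camera_info("wrist");print(c)
cv2.imwrite("pics/w1.png",arm.get_image("wrist")[:,:,::-1])
q=o['tcp_rot'];M=R.from_quat([q[1],q[2],q[3],q[0]]).as_matrix();print(M, np.degrees(np.arctan2(M[1,0],M[0,0])))
```

```text
{'time_s': 2.15, 'q': array([5.07275152e-01, 2.30180135e-01, 1.15527916e+00, 5.05674425e-04,
       1.75693648e+00, 1.35892235e-01]), 'joint_vel': array([-2.50361079e-03,  1.37889058e-03, -3.31951480e-03, -2.79592793e-03,
        1.21917456e-05, -4.91043546e-02]), 'effort': array([-7.64141721e-02, -4.01652825e+01, -3.04064870e+01,  7.03186565e-02,
       -2.74905295e-03,  3.85503815e-01]), 'position': array([0.50728375, 0.34691288, 0.20144955]), 'tcp_rot': array([-1.08829569e-04,  9.82800093e-01,  1.84672018e-01, -4.59512611e-04]), 'contact_force': array([-0.47097164,  0.83595959, -0.52906457]), 'torque': array([-0.07816683,  0.06737238,  0.00035794]), 'gripper_width': 0.7480325310025203}
{'fx': 306.56664016004123, 'fy': 306.56664016004123, 'cx': 321.3697331395035, 'cy': 200.13897813004286, 'eye': array([0.4780409 , 0.42397417, 0.41193469]), 'attitude': array([0.13982636, 0.97279631, 0.18285073, 0.02610643])}
[[ 9.31792069e-01  3.62991253e-01 -9.43413625e-04]
 [ 3.62991453e-01 -9.31792468e-01  4.41971797e-05]
 [-8.63022520e-04 -3.83633664e-04 -9.99999554e-01]] 21.284033756503174
```

View pics/w1.png

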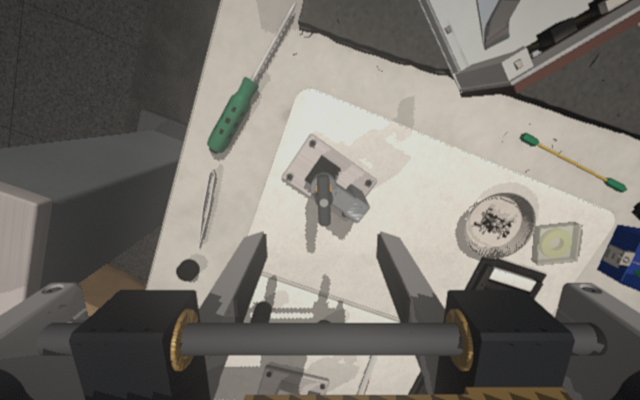

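The wrist picture shows the bar between the open fingers, vertical in the image at about column 323, rows 173–222. I'll zoom in to measure its centre and angle.

Run:
```python
import cv2
w=cv2.imread("pics/w1.png")
cv2.imwrite("pics/w1z.png",cv2.resize(w[155:235,275:381],(795,600),interpolation=cv2.INTER_CUBIC))
```

```text
(no output)
```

View pics/w1z.png

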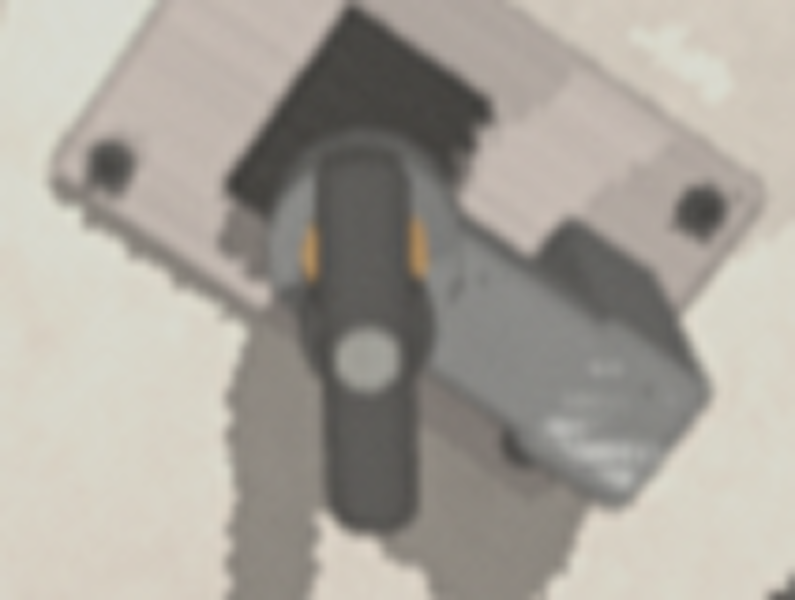

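Run:
```python
from bench import arm
from h import *
c=arm.camera_info("wrist");t=arm.camera_info("top")
f=lambda x,y:(275+x/7.5-.5,155+y/7.5-.5)
A,B,D=[plane(c,f(*p),.136) for p in[(363,150),(372,533),(367,360)]]
v=A-B;print(A,B,(A+B)/2,D,np.linalg.norm(v),np.degrees(np.arctan2(v[1],v[0])))
o=arm.get_obs();q=o['tcp_rot'];M=R.from_quat([q[1],q[2],q[3],q[0]]).as_matrix()
print(o['position'],M.T@((A+B)/2-o['position']),tri(ray(c,f(367,360)),ray(t,(165+153/4-.5,155+172/4-.5))))
```

```text
[0.49995703 0.37166744 0.136     ] [0.51926988 0.32558382 0.136     ] [0.50961346 0.34862563 0.136     ] [0.51020275 0.34691639 0.136     ] 0.049966848634145966 112.7377165857448
[0.50749499 0.34681791 0.20151099] [ 0.0026722  -0.00089245  0.0655096 ] (array([0.50987792, 0.34589617, 0.13252669]), np.float64(0.0014545214884531916))
```

>>> {"api": "carry_out", "payload": {"deltas": [[[0,0,-1.4,0.0025,0,0.016,0.05],[0,0,0,0,0,0.02,0.05],[0,0,0,0,0,0.02,0.05],[0,0,0,0,0,0.015,0.05],[0,0,0,0,0,0.008,0.05],[0,0,0,0,0,0,0.05],[0,0,0,0,0,0,0.05]]]}}

```text
time_s: 3.08
position: [0.5113, 0.3474, 0.1236]
tcp_rot: [-0.0, 0.981, 0.195, 0.001]
contact_force: [-0.5, -0.1, 0.3]
gripper_width: 0.531
```

Run:
```python
from bench import arm
import cv2
from h import *
w=arm.get_image("wrist")[:,:,::-1];s=arm.get_image("scene")[:,:,::-1]
cv2.imwrite("pics/w2.png",cv2.vconcat([cv2.resize(w[140:300,190:450],(780,480)) ]))
cv2.imwrite("pics/s2.png",cv2.resize(s[110:260,120:320],(800,600)))
o=arm.get_obs();q=o['tcp_rot'];M=R.from_quat([q[1],q[2],q[3],q[0]]).as_matrix();print(o['position'],np.degrees(np.arctan2(M[1,0],M[0,0])))
```

```text
[0.51134894 0.34747997 0.12382682] 22.49042715240661
```

View pics/w2.png

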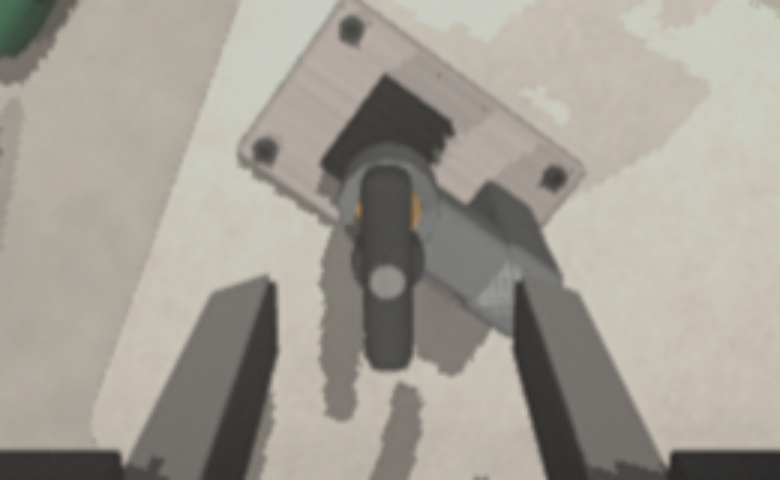

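View pics/s2.png

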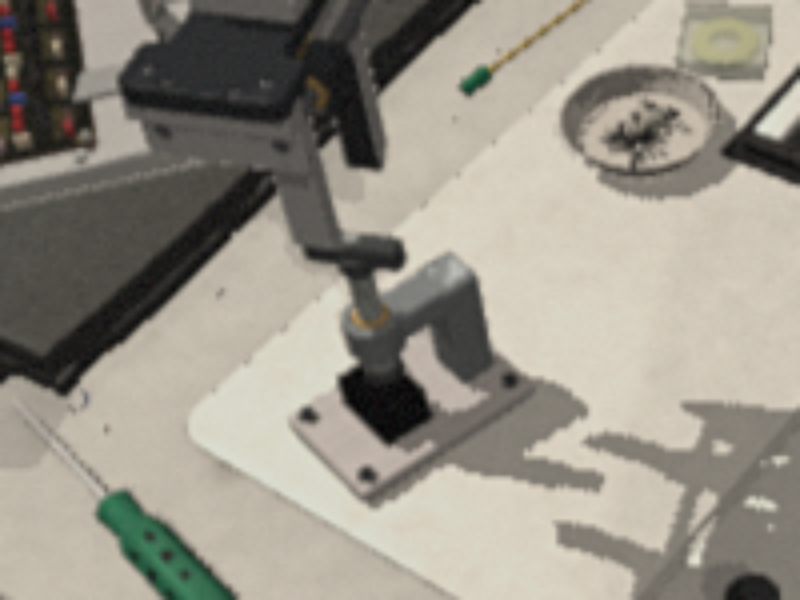

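```bash
cat >> h.py <<'E'
def proj(c,P):
    q=c['attitude'];r=R.from_quat([q[1],q[2],q[3],q[0]])
    d=r.inv().apply(np.array(P)-c['eye']);return c['fx']*d[0]/d[2]+c['cx'],c['fy']*d[1]/d[2]+c['cy']
E
python3 - <<'E'
from bench import arm
from h import *
import cv2
o=arm.get_obs();q=o['tcp_rot'];M=R.from_quat([q[1],q[2],q[3],q[0]]).as_matrix();p=o['position']
s=arm.camera_info("scene");w=arm.camera_info("wrist")
zs=lambda u:((u[0]-120)*4,(u[1]-110)*4);zw=lambda u:((u[0]-190)*3,(u[1]-140)*3)
for sx in(-.025,.025):
  for sy in(-.008,.008):
    P=p+M@[sx,sy,0];print(sx,sy,zs(proj(s,P)),zw(proj(w,P)))
B=np.array([.5099,.3475,.128]);e=np.array([-.386,.922,0])*.025
for P in(B-e,B+e,B+[0,0,.008]):print("bar",zs(proj(s,P)),zw(proj(w,P)))
A=plane(w,(190+387/3,140+282/3),.136);print(A)
E
```

```text
-0.025 -0.008 (np.float64(322.50248621648257), np.float64(287.21070296718415)) (np.float64(288.3484603422189), np.float64(230.39661522570495))
-0.025 0.008 (np.float64(355.00859799133605), np.float64(291.672712357024)) (np.float64(290.4426829929868), np.float64(291.4946116456235))
0.025 -0.008 (np.float64(358.45390389570593), np.float64(214.08058845079313)) (np.float64(494.67451382483694), np.float64(230.38051999287774))
0.025 0.008 (np.float64(389.8651702631262), np.float64(218.2082290697664)) (np.float64(492.67415725054934), np.float64(291.47289573364696))
bar (np.float64(403.42914287144526), np.float64(254.2642412083817)) (np.float64(386.63681754838814), np.float64(359.4665643372747))
bar (np.float64(303.07602919379815), np.float64(241.15129495884094)) (np.float64(385.3114834168858), np.float64(165.09385772003492))
bar (np.float64(349.9495039724993), np.float64(235.62310726373698)) (np.float64(385.78976534222744), np.float64(278.15206211125803))
[0.51052524 0.34671823 0.136     ]
```

Run:
```python
from bench import arm
from h import *
import cv2
print(arm.get_obs()['time_s'],arm.get_obs()['position'],arm.get_obs()['gripper_width'])
s=arm.get_image("scene")[:,:,::-1];t=arm.get_image("top")[:,:,::-1]
cv2.imwrite("pics/s3.png",np.hstack([cv2.resize(s[130:200,170:230],(400,467),interpolation=cv2.INTER_CUBIC),cv2.resize(t[160:230,170:230],(400,467),interpolation=cv2.INTER_CUBIC)]))
```

```text
3.175 [0.51134894 0.34747997 0.12382682] 0.5316340658575549
```

View pics/s3.png

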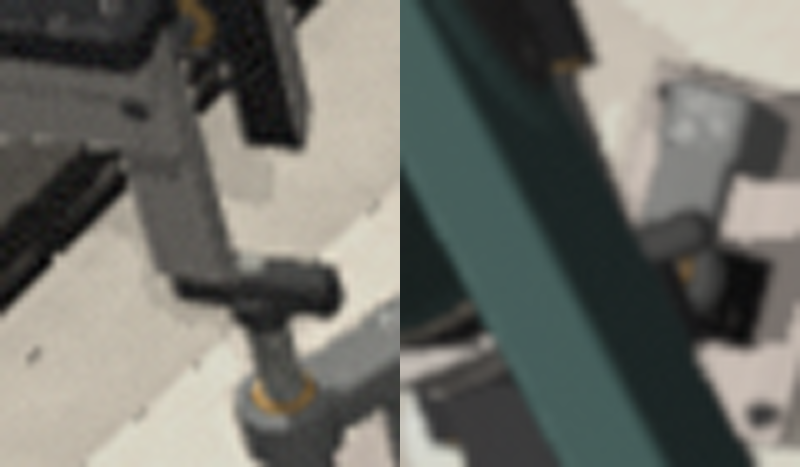

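Run:
```python
from bench import arm
from h import *
import cv2
o=arm.get_obs();q=o['tcp_rot'];M=R.from_quat([q[1],q[2],q[3],q[0]]).as_matrix();p=o['position']
s=arm.camera_info("scene");w=arm.camera_info("wrist")
zs=lambda u:((u[0]-170)*6.667,(u[1]-130)*6.667);zw=lambda u:((u[0]-190)*3,(u[1]-140)*3)
for h in (0,.01,.02,.03,.04):
  for sx in(-.025,-.0375,.025,.0375):
    for sy in(-.008,.008):
      P=p+M@[sx,sy,-h];print(h,sx,sy,np.round([zs(proj(s,P)),zw(proj(w,P))]).tolist())
```

```text
0 -0.025 -0.008 [[204.0, 347.0], [288.0, 230.0]]
0 -0.025 0.008 [[258.0, 354.0], [290.0, 292.0]]
0 -0.0375 -0.008 [[189.0, 378.0], [237.0, 230.0]]
0 -0.0375 0.008 [[243.0, 386.0], [240.0, 292.0]]
0 0.025 -0.008 [[264.0, 225.0], [495.0, 230.0]]
0 0.025 0.008 [[317.0, 232.0], [493.0, 291.0]]
0 0.0375 -0.008 [[278.0, 196.0], [546.0, 230.0]]
0 0.0375 0.008 [[330.0, 202.0], [543.0, 291.0]]
0.01 -0.025 -0.008 [[197.0, 322.0], [284.0, 245.0]]
0.01 -0.025 0.008 [[252.0, 329.0], [286.0, 308.0]]
0.01 -0.0375 -0.008 [[181.0, 354.0], [230.0, 245.0]]
0.01 -0.0375 0.008 [[236.0, 361.0], [233.0, 308.0]]
0.01 0.025 -0.008 [[258.0, 200.0], [499.0, 245.0]]
0.01 0.025 0.008 [[311.0, 207.0], [497.0, 308.0]]
0.01 0.0375 -0.008 [[272.0, 171.0], [553.0, 245.0]]
0.01 0.0375 0.008 [[325.0, 177.0], [550.0, 308.0]]
0.02 -0.025 -0.008 [[190.0, 296.0], [278.0, 261.0]]
0.02 -0.025 0.008 [[245.0, 304.0], [281.0, 327.0]]
0.02 -0.0375 -0.008 [[174.0, 328.0], [222.0, 261.0]]
0.02 -0.0375 0.008 [[229.0, 336.0], [226.0, 327.0]]
0.02 0.025 -0.008 [[251.0, 174.0], [504.0, 261.0]]
0.02 0.025 0.008 [[305.0, 181.0], [502.0,
[... 234 characters left out ...]
 [[166.0, 303.0], [213.0, 278.0]]
0.03 -0.0375 0.008 [[222.0, 310.0], [218.0, 347.0]]
0.03 0.025 -0.008 [[245.0, 148.0], [510.0, 278.0]]
0.03 0.025 0.008 [[299.0, 155.0], [507.0, 347.0]]
0.03 0.0375 -0.008 [[260.0, 119.0], [569.0, 278.0]]
0.03 0.0375 0.008 [[313.0, 126.0], [565.0, 347.0]]
0.04 -0.025 -0.008 [[175.0, 244.0], [266.0, 297.0]]
0.04 -0.025 0.008 [[231.0, 252.0], [269.0, 369.0]]
0.04 -0.0375 -0.008 [[159.0, 276.0], [204.0, 297.0]]
0.04 -0.0375 0.008 [[215.0, 284.0], [209.0, 369.0]]
0.04 0.025 -0.008 [[238.0, 122.0], [516.0, 297.0]]
0.04 0.025 0.008 [[292.0, 129.0], [513.0, 369.0]]
0.04 0.0375 -0.008 [[253.0, 93.0], [578.0, 297.0]]
0.04 0.0375 0.008 [[307.0, 100.0], [574.0, 369.0]]
```

Run:
```python
import cv2
w=cv2.imread("pics/w1.png")
cv2.imwrite("pics/w1b.png",cv2.resize(w[220:380,180:460],(800,457),interpolation=cv2.INTER_CUBIC))
```

```text
(no output)
```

View pics/w1b.png

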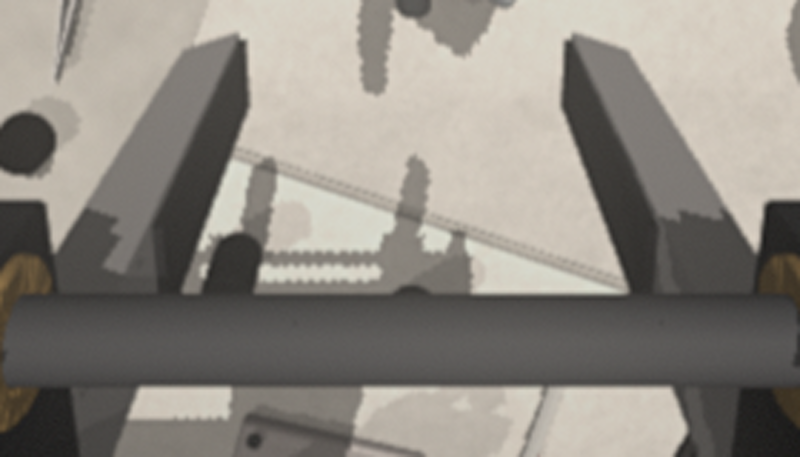

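Both views put the visible fingertips about 30 mm above the reported TCP, so they would be above the bar. A harmless check is to close the fingers here. They'll stop at 12 mm if the TCP reading is right, or close fully in air if it isn't.

>>> {"api": "carry_out", "payload": {"deltas": [[[0,0,0,0,0,0,0.0],[0,0,0,0,0,0,0.0],[0,0,0,0,0,0,0.0],[0,0,0,0,0,0,0.0],[0,0,0,0,0,0,0.0],[0,0,0,0,0,0,0.0]]]}}

```text
time_s: 4.03
position: [0.5108, 0.3472, 0.1227]
tcp_rot: [-0.0, 0.981, 0.195, -0.0]
contact_force: [-0.1, 0.4, 0.1]
gripper_width: 0.006
```

Run:
```python
from bench import arm
from h import *
import cv2
o=arm.get_obs();print(o['time_s'],o['position'],o['gripper_width'],o['contact_force'])
s=arm.get_image("scene")[:,:,::-1];t=arm.get_image("wrist")[:,:,::-1]
cv2.imwrite("pics/s4.png",np.hstack([cv2.resize(s[130:200,170:230],(400,467),interpolation=cv2.INTER_CUBIC),cv2.resize(t[160:300,260:380],(400,467),interpolation=cv2.INTER_CUBIC)]))
```

```text
4.025 [0.51077868 0.34715703 0.12266977] 0.0055263503660255885 [-0.11723732  0.38209725  0.0546895 ]
```

View pics/s4.png

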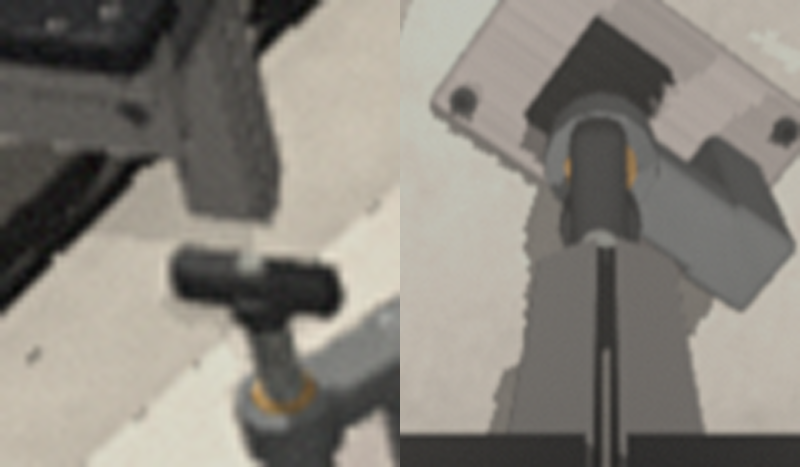

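The fingers closed fully in air, with their tips about 18 mm above the bar. So the reported TCP lies about 30 mm beyond the real fingertips, as both cameras show. I'll reopen, descend a further 29 mm and look again.

>>> {"api": "carry_out", "payload": {"deltas": [[[0,0,0,0,0,0,0.045],[0,0,0,0,0,0,0.045],[0,0,0,0,0,0,0.045],[0,0,0,0,0,0.01,0.045],[0,0,0,0,0,0.01,0.045],[0,0,0,0,0,0.009,0.045],[0,0,0,0,0,0,0.045]]]}}

```text
time_s: 5.0
position: [0.5099, 0.3467, 0.092]
tcp_rot: [0.0, 0.981, 0.195, -0.001]
contact_force: [0.4, 0.9, -0.0]
gripper_width: 0.479
```

Run:
```python
from bench import arm
from h import *
import cv2
o=arm.get_obs();print(o['time_s'],o['position'],o['gripper_width'],o['contact_force'])
s=arm.get_image("scene")[:,:,::-1];t=arm.get_image("wrist")[:,:,::-1]
cv2.imwrite("pics/s5.png",np.hstack([cv2.resize(s[130:200,170:230],(400,467),interpolation=cv2.INTER_CUBIC),cv2.resize(t[160:300,260:380],(400,467),interpolation=cv2.INTER_CUBIC)]))
q=o['tcp_rot'];M=R.from_quat([q[1],q[2],q[3],q[0]]).as_matrix();p=o['position'];c=arm.camera_info("scene")
g=o['gripper_width']*.047
for h in(.025,.03,.035):
  print(h,[np.round((np.array(proj(c,p+M@[sx,sy,-h]))-[170,130])*6.667).tolist() for sx in(-g,g) for sy in(-.008,.008)])
```

```text
5.0 [0.50992642 0.3466812  0.09196771] 0.47936486130255923 [ 0.40687891  0.91575757 -0.00243308]
0.025 [[211.0, 360.0], [264.0, 367.0], [264.0, 250.0], [317.0, 257.0]]
0.03 [[207.0, 347.0], [261.0, 355.0], [261.0, 238.0], [314.0, 245.0]]
0.035 [[204.0, 335.0], [258.0, 342.0], [258.0, 225.0], [311.0, 232.0]]
```

View pics/s5.png

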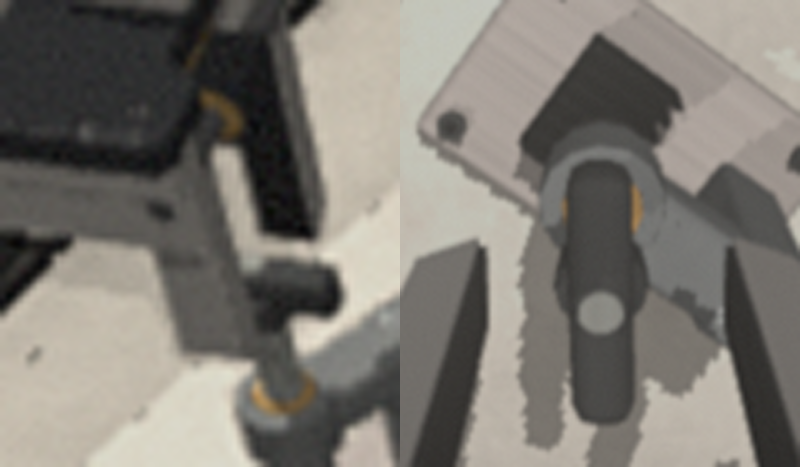

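Tip corners match h = 30 mm, so the tips are at z ≈ 0.122 and straddle the bar just above the hub. Closing.

>>> {"api": "carry_out", "payload": {"deltas": [[[0,0,0,0,0,0,0.0],[0,0,0,0,0,0,0.0],[0,0,0,0,0,0,0.0],[0,0,0,0,0,0,0.0],[0,0,0,0,0,0,0.0]]]}}

```text
time_s: 5.72
position: [0.5097, 0.3468, 0.0939]
tcp_rot: [0.0, 0.981, 0.195, -0.001]
contact_force: [-4.6, -2.2, 3.8]
gripper_width: 0.161
```

Run:
```python
from bench import arm
from h import *
import cv2
s=arm.get_image("scene")[:,:,::-1];t=arm.get_image("wrist")[:,:,::-1]
o=arm.get_obs();print(o['time_s'],o['position'],o['gripper_width'],o['contact_force'],o['torque'])
cv2.imwrite("pics/s6.png",np.hstack([cv2.resize(s[130:200,170:230],(400,467),interpolation=cv2.INTER_CUBIC),cv2.resize(t[160:300,260:380],(400,467),interpolation=cv2.INTER_CUBIC)]))
```

```text
5.825 [0.50971904 0.34673549 0.09389893] 0.16451800150732607 [-4.56401437 -2.3419401   3.33613893] [-0.54121732  1.08705324  0.00576808]
```

View pics/s6.png

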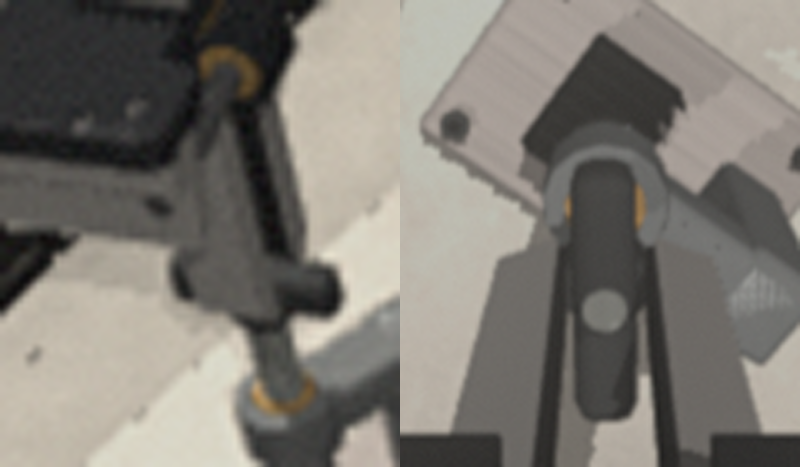

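It stopped at about 15 mm rather than 12, with a slight upward push, so the tips are probably catching the top of the hub. I'll open a little, rise 5 mm and grip again.

>>> {"api": "carry_out", "payload": {"deltas": [[[0,0,0,0,0,0,0.03],[0,0,0,0,0,0,0.03],[0,0,0,0,0,-0.005,0.03],[0,0,0,0,0,0,0.0],[0,0,0,0,0,0,0.0],[0,0,0,0,0,0,0.0],[0,0,0,0,0,0,0.0],[0,0,0,0,0,0,0.0]]]}}

```text
time_s: 6.82
position: [0.5096, 0.3467, 0.0988]
tcp_rot: [0.0, 0.981, 0.195, -0.001]
contact_force: [-4.7, -2.2, 3.6]
gripper_width: 0.122
```

11.5 mm: the grip is now on the bar. Next I'll turn clockwise (+z of the tool), sinking 0.14 mm per degree.

>>> {"api": "carry_out", "payload": {"deltas": [[[0,0,6,-0.001,0,0.0008,0.0],[0,0,8,0,0,0.0011,0.0],[0,0,8,0,0,0.0011,0.0],[0,0,8,0,0,0.0011,0.0],[0,0,0,0,0,0,0.0]]]}}

```text
time_s: 7.45
position: [0.5095, 0.3467, 0.0946]
tcp_rot: [0.0, 0.998, -0.065, -0.0]
contact_force: [-2.8, -1.4, 2.4]
gripper_width: 0.119
```

```bash
cat > st.py <<'E'
from bench import arm
from h import *
import cv2,sys
t=arm.get_image("wrist")[:,:,::-1];s=arm.get_image("scene")[:,:,::-1]
o=arm.get_obs();q=o['tcp_rot'];M=R.from_quat([q[1],q[2],q[3],q[0]]).as_matrix();p=o['position']
print(o['time_s'],p,o['gripper_width'],"F",np.round(o['contact_force'],1),"T",np.round(o['torque'],2),"yaw",np.degrees(np.arctan2(M[1,0],M[0,0])),"q",np.round(o['q'],2))
cv2.imwrite(sys.argv[1],np.hstack([cv2.resize(s[130:220,170:250],(400,450),interpolation=cv2.INTER_CUBIC),cv2.resize(t[160:300,260:380],(400,450),interpolation=cv2.INTER_CUBIC)]))
E
python3 st.py pics/a1.png
```

```text
7.55 [0.50946948 0.34668625 0.09458787] 0.12015076566186855 F [-3.3 -1.3  2.6] T [-0.42  0.85  0.  ] yaw -7.397412117608084 q [0.51 0.26 1.33 0.   1.55 0.63]
```

View pics/a1.png

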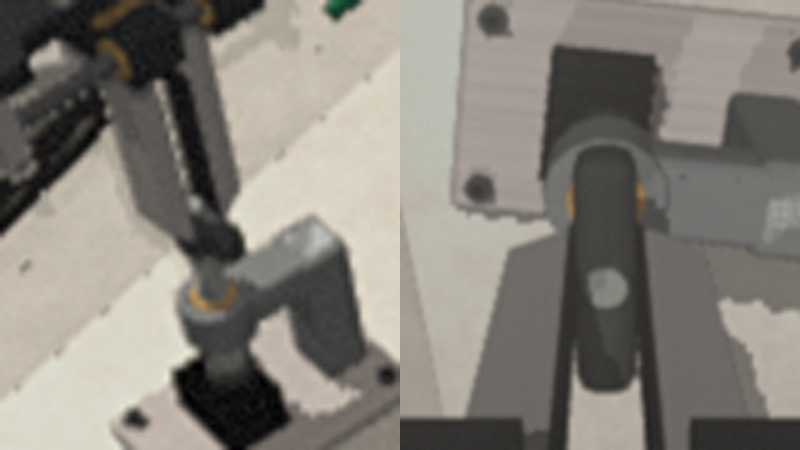

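The bar follows the gripper: it is still aligned in the wrist view after 30°. Continuing.

>>> {"api": "carry_out", "payload": {"deltas": [[[0,0,8,0,0,0.0011,0.0],[0,0,8,0,0,0.0011,0.0],[0,0,8,0,0,0.0011,0.0],[0,0,6,0,0,0.0008,0.0],[0,0,0,0,0,0,0.0]]]}}

```text
time_s: 8.18
position: [0.5094, 0.3467, 0.0905]
tcp_rot: [0.0, 0.947, -0.32, -0.0]
contact_force: [-4.6, -1.5, 3.3]
gripper_width: 0.122
```

```bash
python3 st.py pics/a2.png
```

```text
8.275 [0.50935919 0.3467529  0.09046456] 0.1235093372600702 F [-4.8 -2.1  2.8] T [-0.35  1.08  0.09] yaw -37.37479002159248 q [0.51 0.26 1.33 0.   1.54 1.16]
```

>>> {"api": "carry_out", "payload": {"deltas": [[[0,0,4,0,0,0.0006,0.0],[0,0,4,0,0,0.0006,0.0],[0,0,0,0,0,0,0.0]]]}}

```text
time_s: 8.65
position: [0.5094, 0.3468, 0.0894]
tcp_rot: [0.0, 0.923, -0.386, -0.0]
contact_force: [-4.4, -2.4, 3.8]
gripper_width: 0.123
```

```bash
python3 st.py pics/a3.png
```

```text
8.75 [0.50934413 0.34677937 0.08936499] 0.12067845919949509 F [-5.5 -2.4  4. ] T [-0.31  1.19  0.14] yaw -45.383644586766714 q [0.51 0.26 1.34 0.   1.54 1.3 ]
```

View pics/a3.png

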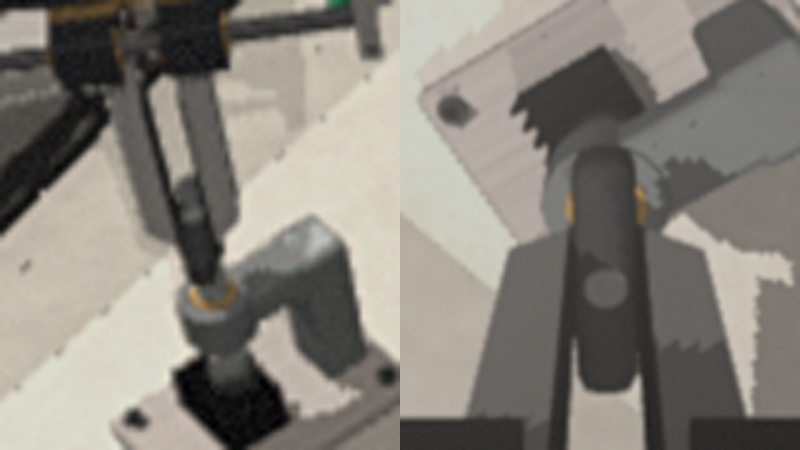

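>>> {"api": "carry_out", "payload": {"deltas": [[[0,0,3,0,0,0.0004,0.0],[0,0,3,0,0,0.0004,0.0],[0,0,0,0,0,0,0.0]]]}}

```text
time_s: 9.12
position: [0.5093, 0.3468, 0.0886]
tcp_rot: [0.0, 0.901, -0.434, -0.0]
contact_force: [-4.5, -1.5, 3.5]
gripper_width: 0.122
```

```bash
python3 st.py pics/a4.png
```

```text
9.225 [0.50933174 0.34680758 0.08858752] 0.11851856487946079 F [-4.6 -1.4  3.9] T [-0.32  1.13  0.1 ] yaw -51.3777976698836 q [0.51 0.26 1.34 0.   1.54 1.4 ]
```

>>> {"api": "carry_out", "payload": {"deltas": [[[0,0,3,0,0,0.0004,0.0],[0,0,3,0,0,0.0002,0.0],[0,0,0,0,0,0,0.0]]]}}

```text
time_s: 9.6
position: [0.5094, 0.3468, 0.0882]
tcp_rot: [0.0, 0.877, -0.48, -0.0]
contact_force: [-5.4, -2.2, 4.6]
gripper_width: 0.128
```

```bash
python3 st.py pics/a5.png
```

```text
9.7 [0.50933703 0.34684084 0.08821333] 0.12234089604558762 F [-5.6 -1.4  4.6] T [-0.42  1.16  0.51] yaw -57.31433497214637 q [0.51 0.26 1.34 0.   1.54 1.51]
```

View pics/a5.png

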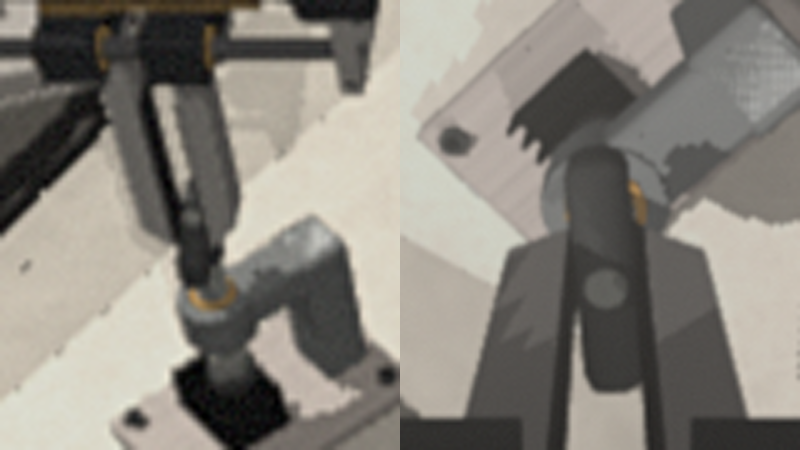

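The torque jumped from 0.10 to 0.51 N m and the bar now lags slightly in the jaws. That is the stop, after about 76–78° of turn. Releasing and lifting clear.

>>> {"api": "carry_out", "payload": {"deltas": [[[0,0,0,0,0,0,0.045],[0,0,0,0,0,0,0.045],[0,0,0,0,0,0,0.045],[0,0,0,0,0,0,0.045],[0,0,0,0,0,-0.02,0.045],[0,0,0,0,0,-0.03,0.045],[0,0,0,0,0,-0.04,0.045],[0,0,0,0,0,-0.04,0.045],[0,0,0,0,0,0,0.045],[0,0,0,0,0,0,0.045]]]}}

```text
time_s: 10.95
position: [0.5096, 0.3466, 0.2168]
tcp_rot: [0.001, 0.877, -0.481, -0.0]
contact_force: [-0.7, -1.4, -0.4]
gripper_width: 0.48
```

```bash
python3 st.py pics/a6.png
python3 - <<'E'
from bench import arm
import cv2
w=arm.get_image("wrist")[:,:,::-1];cv2.imwrite("pics/w6.png",cv2.resize(w[140:250,250:400],(800,587),interpolation=cv2.INTER_CUBIC))
E
```

```text
11.05 [0.50907241 0.34630583 0.21539737] 0.48071813632608307 F [-0.5 -0.3  0.5] T [-0.05  0.12  0.01] yaw -57.51500374936107 q [0.51 0.24 1.12 0.   1.79 1.51]
```

View pics/a6.png

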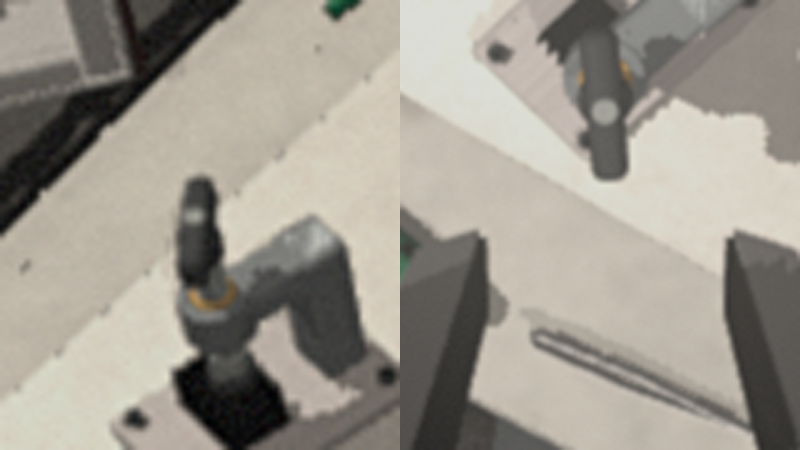

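View pics/w6.png

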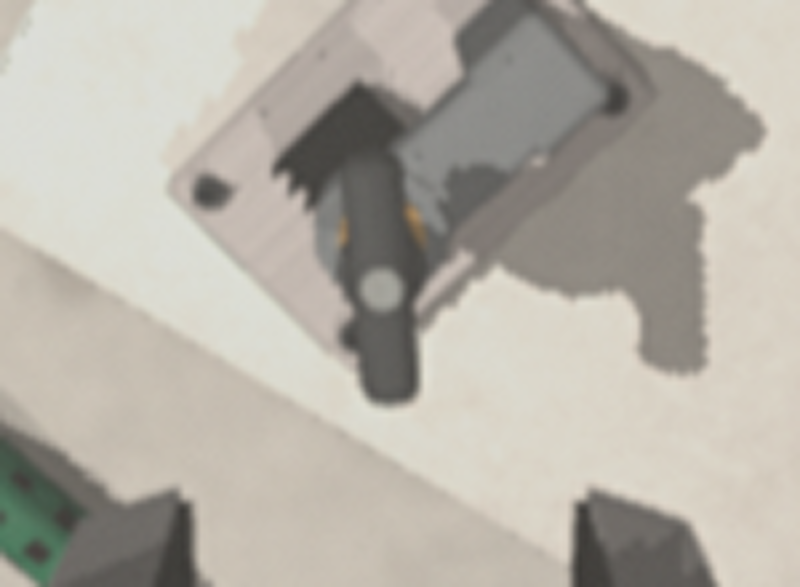

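Run:
```python
from bench import arm
from h import *
c=arm.camera_info("wrist");t=arm.camera_info("top")
f=lambda x,y:(250+x/5.333-.5,140+y/5.333-.5)
for z in (.125,.136):
  A,B,D=[plane(c,f(*p),z) for p in[(371,150),(389,403),(382,290)]]
  v=A-B;print((A+B)/2,D,np.linalg.norm(v),np.degrees(np.arctan2(v[1],v[0])))
s=arm.camera_info("scene")
print(tri(ray(c,f(382,290)),ray(s,(170+195/5-.5,130+213/5-.5))))
```

```text
[0.51134838 0.3483835  0.125     ] [0.5097661  0.34697187 0.125     ] 0.04993531050438168 36.386749776546594
[0.51386773 0.34994778 0.136     ] [0.51234337 0.34858782 0.136     ] 0.04810746415763516 36.38674977654653
(array([0.51026851, 0.34734374, 0.12730651]), np.float64(0.0001004150662166243))
```

```bash
python3 -c "
from bench import arm
print(arm.hand_in(), arm.get_obs()['time_s'])"
```

```text
the job is handed in; nothing more can be done
the job is handed in; nothing more can be done
```

The finned heat sink is clamped down. I turned the tee handle clockwise until it came to its stop, then let go and lifted clear. The job was handed in at about 11 s of the 29 s allowed.

**Stop reached:**
- The torque rose from 0.10 to about 0.5 N m on the last 6° of turn, and the bar began to lag in the jaws.
- After release, the wrist view shows the bar turned about 76° (1.33 rad). Its apparent size puts it roughly 11 mm lower than at the start.
- A two-view height check of the bar top agreed less well: about 127 mm above the bench, where about 125 mm is expected at the stop.
- I did not measure the pad's contact with the heat sink directly; I infer it from the handle being at its stop.

**Disagreement found on the way:**
- The reported tool point lies about 30 mm beyond the real fingertips. Both cameras showed this, and so did a trial closing in air above the bar. I corrected for it by eye.
- My first grip caught the top of the hub (15 mm opening). I opened, rose 5 mm and gripped the bar properly (11.5 mm).

**At the end:** the robot was touching nothing, with force readings near zero. I never went near the clamp over the plain block, but did not take a final picture of it.

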